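# Half-turn the bayonet cap of a bath-salt jar and hold it

### The arm

A 6-joint arm with a two-finger parallel gripper is mounted at the origin on a cart in front of the work surface, level with it; the furniture and walls round the work are solid. World frame = base frame: x ahead of the robot, y to its left, z up, the work surface at z = 0. Lengths are in m, angles in rad, forces in N, time in s.
With the tool pointing down it reaches from about 0.225 to 0.875 m from the base axis. Payload 3.4 kg.
Tool frame: the origin (TCP) lies midway between the tips of the shut fingers; the grasp point (between the pads) lies 19 mm behind it; x points along the fingers, y is the direction in which the jaws open and shut, and the axes are right-handed (so a half turn about x gives the same grasp; the last joint's range is limited). The gripper opens to 85 mm and grips with 20 to 120 N. Pads are 22 mm wide; open, the fingers measure 114 mm over their backs; the gripper's body (76 mm by 85 mm) begins 54 mm behind the grasp point. The pads swing forward as they close: fully open they stand 13 mm farther back than shut.
Start: joints at [-1.423, 0.276, 1.505, -0, 1.361, -0.121], TCP at [0.153, -0.554, 0.231] pointing down, gripper open.
Joint ranges: [-2.89, 2.89], [-0.75, 2.08], [0.22, 2.7], [-1.18, 4.32], [0.11, 2.71], [-2.7, 2.7]. Speed limits (rad/s): [2.57, 2.57, 3.14, 3.14, 3.14, 3.14].

### API

Orientations are given as a unit quaternion [w, x, y, z].
In Python, from rig import r, optics gives the robot as it stands.
- The arm moves only by the tool step_arm, never from a script. Its argument "moves" is text: rows parted by semicolons, each of 5 numbers parted by spaces: the shift along the tool's x, y, z in units of 40 mm (1.0 is 40 mm), then the turn about the tool's x in units of 5 degrees (1.0 is 5 degrees), then the closure in counts, from 0 (fully open) to 255 (shut). In form: tx ty tz yaw hand; .... A call has exactly 8 rows; each row is the pose to reach, as a shift and turn from the pose measured when the call began, along the tool's axes at that moment; what a row does not reach only later rows make up. A row lasts 1/12 s, in which the tool goes at most 41.7 mm and 7.16 degrees, less where a joint would pass 70% of its speed; a pose out of reach is approached as far as the arm can. A call with a gripper value outside its range is refused whole. The fingers move at their own pace and stop on an object; the grip force is fixed at half the most. Time passes only in rows, so rows that repeat a pose let the fingers close, or fill a call up. It gives the time, the measured TCP pose, the force and the opening at its end, in the units of the state.
- r.observe(): the state, without advancing time (a new reading comes with each control period).
- optics.read_camera(name): name is "scene" or "side" or "wrist"; returns a dict with "color" (420x560x3 uint8, red, green, blue), "camera_matrix" (3x3 intrinsics, pixels), "k1" (the pictures are not rectified: a ray, as slopes to the right and down, at radius r is drawn at 1 + k1 r^2 times it, then the intrinsics apply), "xyz" and "orientation" of the camera in the world. Camera axes: x right, y down, z forward; pixel columns grow to the right and rows downward; lengths in m; the calibration is good to about 2 mm. A picture is of the moment at which its call begins. There is no depth.
- r.close_job(): hands the job in, once; it reports no verdict.
The state is a dict: "clock": time; "qpos": joint angles; "qd": joint speeds; "joint_torque": joint torques, N m; "tool_pos": TCP position; "tool_rot": TCP orientation; "force": force on the tool from outside, world axes, zero at the start; "wrist_torque": the same for the moment, N m; "opening": opening from 0.0 (shut) to 1.0 (fully open).
Only numpy, scipy, OpenCV 4.12 (cv2) and the standard library are available. Lean on these libraries where they do the work, as an engineer would, in place of code of your own. Each camera call takes 0.05 s, during which the arm holds its last target.

### The job

Raise the stiff lid of the wooden presentation case by its bail handle until it stands straight up, and leave it there. Take the bayonet cap out of the case, drop it fully into the mouth of the bath-salt jar and turn it clockwise (seen from above) halfway towards its lock, well short of the click. Your program finishes while holding: still gripping the cap at that halfway point, so that I can check the pins before it is locked; leave the other goods where they are.

Things in the scene. Friction and masses are not known exactly. Their poses are not given: they have to be found in the camera images.
- case_lid (a joint): Hinge of the lid of the wooden presentation case on the right (case 140 mm deep, 160 wide, 75 high, walls 8). 0 = shut, 1.57 = standing straight up, stops at 2.3 (leaning away from the robot). Stiff: it stays where it is left and takes about 3 N at the handle to move.
- case_hinge (a point): Middle of the lid's hinge line, on the far top edge of the case, 75 mm above the table. Axes are the case's: x from front to back (away from the robot), y along the hinge to the left, z up. The lid board, 140 long, 160 wide, 8 thick, reaches from here towards -x when shut.
- case_bar (a point): Middle of the brass cross bar of the bail handle that sticks out from the front edge of the lid: round, 10 mm thick, 80 long, parallel to the hinge. 50 mm free space between the bar and the lid's edge; 190 mm from the hinge axis. Being round it can turn in a grip from above while the lid swings. The axes are the lid's: y along the bar.
- cap_center (a point): Centre, half-way up, of the loose wooden bayonet cap (58 mm high, about 90 g) that stands upright in the case on the inner floor, 8 mm above the table. On its disc (70 across, top 1 mm and underside 11 mm below this centre) stands a straight grip bar 50 long, 12 thick, its top 29 mm above this centre. x runs along the bar, z up. Both ways round are the same.
- jar_mouth (a point): Centre of the mouth, in the plane of the rim, of the white jar set fast in a wooden foot, left of the case; 85 mm above the table, rim 80 across. Bore 45 mm; two notches 13 mm wide in the 6 mm thick rim, on either side along x, let the cap's pin through. Dropped in, the cap's disc lies on the rim (cap centre 11 mm above here), with 1.5 mm up-and-down play once turned. z is up.
- jar_catch (a joint): Hidden sprung ball in the jar: 0 = untouched, grows to about 0.0025 m (6 N) as the cap's pin clicks over it. Clockwise from above the cap turns freely from the notches, meets the catch at about 65 degrees, clicks at about 78 and stops, locked, at 90; halfway is 45. Anticlockwise it is blocked.
- cap: The same cap; origin in the middle of the stem's underside, 29 mm below its centre. The stem under the disc is 40 mm across and 18 long; a steel cross pin through it, 8 mm thick and 58 long, parallel to the grip bar, has its middle 6.5 mm above this origin.
- soap_1: low pale soap carton 56x78x26 mm lying near the front edge, between case and jar; a bystander, origin in the middle of its underside
- soap_3: low pale soap carton 56x78x26 mm lying at the front left; a bystander, origin in the middle of its underside
- floral_carton_0: upright flowered carton 60x72x120 mm on the left; a bystander, origin in the middle of its underside
- floral_bottle: white bottle 171 mm tall at the back left; a bystander, origin in the middle of its underside
- round_tin: flat round tin, diameter 74, 32 mm high, front right; a bystander, origin in the middle of its underside
- floral_tube_1: standing tube 121 mm tall behind the gap between jar and case; a bystander, origin in the middle of its underside
- tall_carton_1: tall carton 58x58x150 mm at the back; a bystander, origin in the middle of its underside

How it is judged:
By the outcome, as a careful person would: the job done as asked, in the order asked, and still so for the second after the job is handed in, while the arm keeps its last pose, push and grip.
It also fails if it takes over 58 s, if anything falls off the work surface, if the arm or the gripper's body presses on something with over 40 N, if the wrist force passes 120 N, or if a joint passes its speed limit or range.

## Working session

There is one attempt and no reset: what is moved stays moved. The work goes in short steps, Python scripts to look and compute and a tool call to move; the robot and the scene stay as the last step left them, time stands still between calls to the robot, and variables do not carry over. Pictures are saved under pics/ and viewed, and the job is handed in when it is done.

Besides the shell and the picture viewer there is one more tool, called after "Request:" by a JSON object that holds its "name" and its "arguments", one argument or row to a line. step_arm: Moves the arm, as the interface text tells. Its arguments: {"type":"object","properties":{"moves":{"type":"string"}},"required":["moves"]}

```bash
ls; mkdir -p pics; python3 - <<'E'
from rig import r, optics
import cv2
print(r.observe())
for n in ["scene","side","wrist"]:
    d=optics.read_camera(n)
    cv2.imwrite(f"pics/{n}0.png",d["color"][:,:,::-1])
    print(n,d["camera_matrix"],d["k1"],d["xyz"],d["orientation"])
E
```

```text
pics
{'clock': 0.0, 'qpos': array([-1.42300344e+00,  2.76607554e-01,  1.50614466e+00, -1.11693693e-05,
        1.36071882e+00, -1.21031275e-01]), 'qd': array([-0.00063598,  0.00119543, -0.00127548,  0.00013987, -0.00093408,
       -0.00054588]), 'joint_torque': array([ 7.71495047e-05, -4.16778839e+01, -2.45804644e+01, -1.54647597e-05,
        1.09538849e-02, -8.30200548e-06]), 'tool_pos': array([ 0.15261225, -0.55381675,  0.23042797]), 'tool_rot': array([-0.09409455, -0.70071571, -0.09542254,  0.70074121]), 'force': array([-0.00606335, -0.00418833,  0.40303322]), 'wrist_torque': array([ 0.00510952, -0.02644051, -0.00040607]), 'opening': 1.0030253750150222}
scene [[493.43779441   0.         279.37092628]
 [  0.         493.43779441 208.65873367]
 [  0.           0.           1.        ]] -0.11863059796566332 [-0.21963391  0.68013933  0.86820076] [ 0.18586487 -0.37786082  0.80996319 -0.40820961]
side [[393.72728751   0.         278.10092946]
 [  0.         393.72728751 206.60686823]
 [  0.           0.           1.        ]] -0.0985096921126605 [ 0.15100717 -1.13458407  0.67473465] [-0.51567661  0.839196   -0.1515264   0.08287014]
wrist [[299.2436276    0.         280.78894958]
 [  0.         299.2436276  210.32978868]
 [  0.           0.           1.        ]] 0.0170590564808008 [ 0.23196367 -0.53177399  0.37200708] [ 0.12909345  0.78510729 -0.59770326 -0.09844913]
```

View pics/scene0.png

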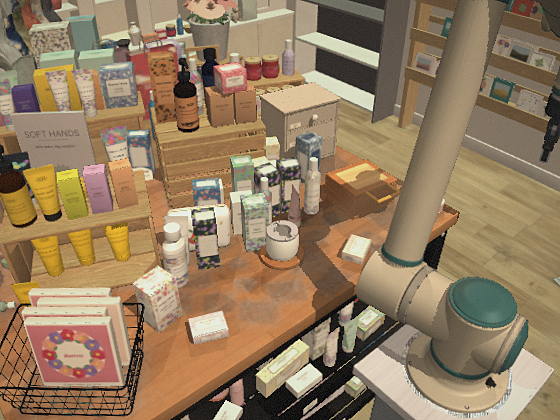

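View pics/side0.png

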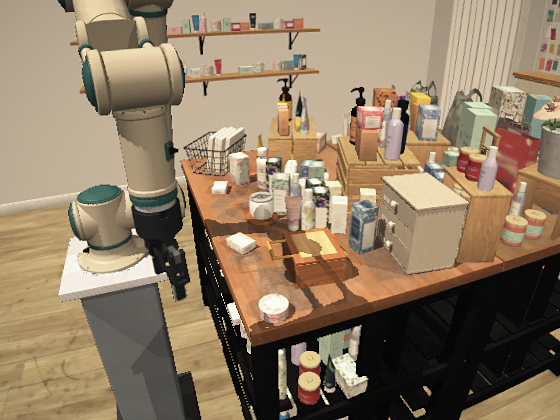

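View pics/wrist0.png

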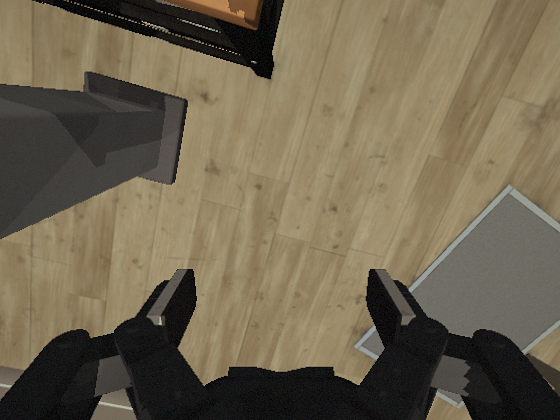

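The scene view shows the jar at about (283,238) and the open-topped case at (360,185). The side view shows the case at (315,255), the bar at about (277,250) and the jar at (262,205). I'll zoom in on these.

```bash
cat > h.py <<'E'
import numpy as np, cv2
from scipy.spatial.transform import Rotation as R
def rot(q): return R.from_quat([q[1],q[2],q[3],q[0]])
def ray(d,u,v):
    K=d["camera_matrix"];p=np.array([(u-K[0,2])/K[0,0],(v-K[1,2])/K[1,1]])
    m=p.copy()
    for _ in range(20): m=p/(1+d["k1"]*(m@m))
    w=rot(d["orientation"]).apply([m[0],m[1],1]); return np.array(d["xyz"]),w/np.linalg.norm(w)
def onplane(d,u,v,z):
    o,w=ray(d,u,v); return o+w*(z-o[2])/w[2]
def proj(d,P):
    c=rot(d["orientation"]).inv().apply(np.array(P)-d["xyz"]);m=c[:2]/c[2];m=m*(1+d["k1"]*(m@m));K=d["camera_matrix"]
    return K[0,0]*m[0]+K[0,2],K[1,1]*m[1]+K[1,2]
def cross(rays):
    A=0;b=0
    for o,w in rays:
        M=np.eye(3)-np.outer(w,w);A=A+M;b=b+M@o
    P=np.linalg.solve(A,b); return P,[np.linalg.norm((np.eye(3)-np.outer(w,w))@(P-o)) for o,w in rays]
def shot(n,tag,crop=None,z=1):
    from rig import optics
    import pickle
    d=optics.read_camera(n); pickle.dump(dict(d),open(f"{tag}.pkl","wb"))
    save(d,tag,crop,z); return d
def save(d,tag,crop=None,z=1):
    im=d["color"][:,:,::-1]
    if crop: x0,y0,x1,y1=crop; im=im[y0:y1,x0:x1]
    cv2.imwrite(f"pics/{tag}.png",cv2.resize(im,None,fx=z,fy=z,interpolation=cv2.INTER_CUBIC))
E
python3 - <<'E'
from h import *
shot("scene","sc1",(230,140,430,290),4)
shot("side","sd1",(210,170,370,290),5)
E
```

```text
(no output)
```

View pics/sc1.png

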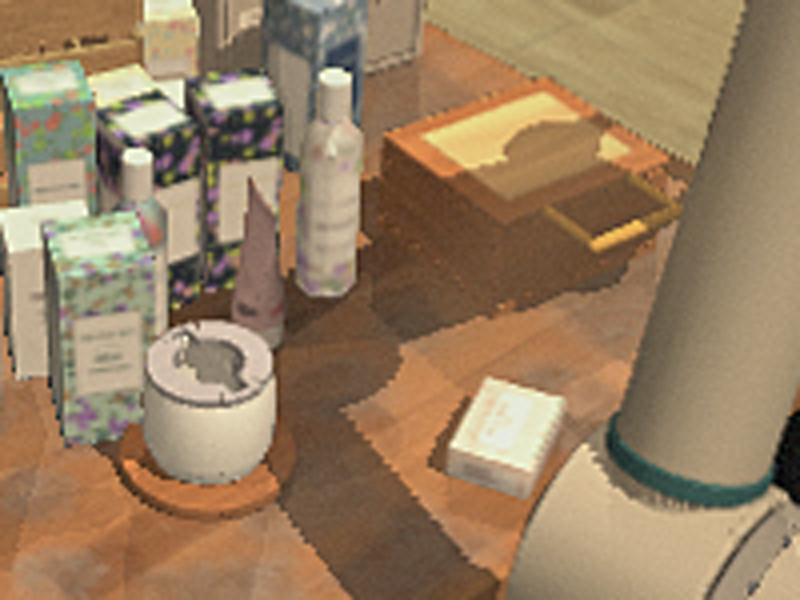

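View pics/sd1.png

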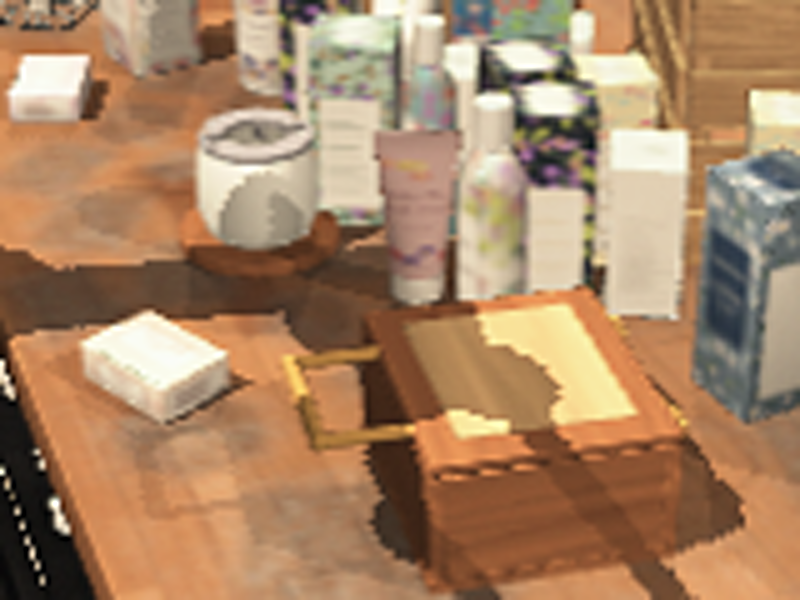

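```bash
python3 - <<'E'
from h import *
import pickle
sd=pickle.load(open("sd1.pkl","rb"));sc=pickle.load(open("sc1.pkl","rb"))
S=lambda x,y:(210+x/5-.4,170+y/5-.4)
C=lambda x,y:(230+x/4-.4,140+y/4-.4)
for n,a in dict(LF=(368,318),RF=(420,440),LB=(588,292),RB=(682,436)).items(): print(n,onplane(sd,*S(*a),.081))
for n,a in dict(RB=(546,80),LB=(384,142),RF=(668,165),LF=(507,226)).items(): print("sc",n,onplane(sc,*C(*a),.081))
for n,a,b in [("barL",(292,360),(597,247)),("barR",(316,440),(678,212))]:
  print(n,onplane(sd,*S(*a),.079),onplane(sc,*C(*b),.079),cross([ray(sd,*S(*a)),ray(sc,*C(*b))]))
# jar rim: ellipse extremes
print("jar", onplane(sc,*C(210,363),.085), onplane(sd,*S(259,135),.085))
print([onplane(sc,*C(*p),.085) for p in [(180,335),(243,385)]])
print("soap",onplane(sd,*S(155,350),.026))
E
```

```text
LF [ 0.49253731 -0.20336294  0.081     ]
RF [ 0.47410779 -0.33114436  0.081     ]
LB [ 0.62554198 -0.2235426   0.081     ]
RB [ 0.60467935 -0.37877387  0.081     ]
sc RB [ 0.60623753 -0.3778523   0.081     ]
sc LB [ 0.62279846 -0.21755021  0.081     ]
sc RF [ 0.46876988 -0.35718936  0.081     ]
sc LF [ 0.49149911 -0.20825526  0.081     ]
barL [ 0.43725579 -0.22784563  0.079     ] [ 0.43648003 -0.24013848  0.079     ] (array([ 0.43406304, -0.23551406,  0.08342241]), [np.float64(0.000978852269899869), np.float64(0.0009788522698999322)])
barR [ 0.42368898 -0.30831753  0.079     ] [ 0.42739374 -0.31752817  0.079     ] (array([ 0.42315002, -0.31241311,  0.08258745]), [np.float64(0.0010203190049058025), np.float64(0.0010203190049059164)])
jar [0.5053002  0.05111148 0.085     ] [0.50639639 0.04959748 0.085     ]
[array([0.53903405, 0.04752476, 0.085     ]), array([0.47588616, 0.04935667, 0.085     ])]
soap [ 0.38648999 -0.10482229  0.026     ]
```

```bash
cat >> h.py <<'E'
def need(P,ydir=None):
    """shift/turn from the measured pose to TCP P with jaws along +-ydir (deg, world heading)"""
    from rig import r
    s=r.observe(); q=rot(s["tool_rot"]);M=q.as_matrix()
    t=M.T@(np.array(P)-s["tool_pos"])/.04
    print("clock %.2f"%s["clock"],"tcp",s["tool_pos"].round(4),"x",M[:,0].round(3),"y",M[:,1].round(3),"open %.3f"%s["opening"],"F",s["force"].round(1),"q",s["qpos"].round(2))
    h=np.degrees(np.arctan2(M[1,1],M[0,1]))
    out=["shift %s dist %.1fmm"%(t.round(3),np.linalg.norm(t)*40)]
    print("heading of y %.2f"%h)
    if ydir is not None:
        e=(ydir-h+90)%180-90   # world z turn; tool x is down => opposite
        out.append("turn units %.3f (alt %.3f)"%(-e/5,(-e+180*np.sign(e))/5))
    print(*out)
E
python3 -c "
from h import *
need([.43,-.276,.2],-6.5)"
```

```text
clock 0.25 tcp [ 0.1527 -0.5541  0.2309] x [-0.     0.001 -1.   ] y [ 0.266 -0.964 -0.001] open 1.000 F [-1.3  0.3 -0.2] q [-1.42  0.28  1.51  0.    1.36 -0.12]
heading of y -74.60
shift [ 0.777 -4.862 -8.531] dist 394.0mm turn units -13.620 (alt 22.380)
```

Request:
{"name": "step_arm", "arguments": {
  "moves": "0 -4.86 -8.53 -13.6 90;0 -4.86 -8.53 -13.6 90;0 -4.86 -8.53 -13.6 90;0 -4.86 -8.53 -13.6 90;0 -4.86 -8.53 -13.6 90;0 -4.86 -8.53 -13.6 90;0 -4.86 -8.53 -13.6 90;0 -4.86 -8.53 -13.6 90"
}}

```text
clock: 0.92
tool_pos: [0.389, -0.3166, 0.2312]
tool_rot: [0.421, 0.568, 0.421, -0.568]
force: [0.9, -1.4, -0.1]
opening: 0.65
```

```bash
python3 -c "
from h import *
need([.43,-.276,.2],-6.5)"
```

```text
clock 0.92 tcp [ 0.389  -0.3166  0.2312] x [ 0.  0. -1.] y [ 0.956 -0.292  0.   ] open 0.650 F [ 0.9 -1.4 -0.1] q [-0.82  0.17  1.65  0.    1.32 -0.53]
heading of y -16.97
shift [ 0.782  0.685 -1.269] dist 65.6mm turn units -2.093 (alt 33.907)
```

Request:
{"name": "step_arm", "arguments": {
  "moves": "0 0.69 -1.27 -2.1 130;0 0.69 -1.27 -2.1 130;0 0.69 -1.27 -2.1 130;0 0.69 -1.27 -2.1 130;0 0.69 -1.27 -2.1 130;0 0.69 -1.27 -2.1 130;0 0.69 -1.27 -2.1 130;0 0.69 -1.27 -2.1 130"
}}

```text
clock: 1.58
tool_pos: [0.4295, -0.2769, 0.2313]
tool_rot: [0.47, 0.528, 0.47, -0.528]
force: [0.3, -0.7, 0.1]
opening: 0.489
```

```bash
python3 -c "
from h import *
d=shot('wrist','w2')
print(d['xyz'],d['orientation'])
d=shot('side','sd2',(210,170,370,290),5)
need([.43,-.276,.06],-6.5)"
```

```text
[ 0.43847886 -0.19440433  0.37276571] [ 0.16297647  0.98496825 -0.05657702 -0.00867496]
clock 1.68 tcp [ 0.4297 -0.2767  0.2313] x [ 0.  0. -1.] y [ 0.993 -0.114  0.   ] open 0.491 F [-0.1 -0.7  0.1] q [-0.71  0.18  1.64  0.    1.33 -0.59]
heading of y -6.56
shift [ 4.282e+00  4.000e-03 -1.700e-02] dist 171.3mm turn units -0.012 (alt 35.988)
```

View pics/w2.png

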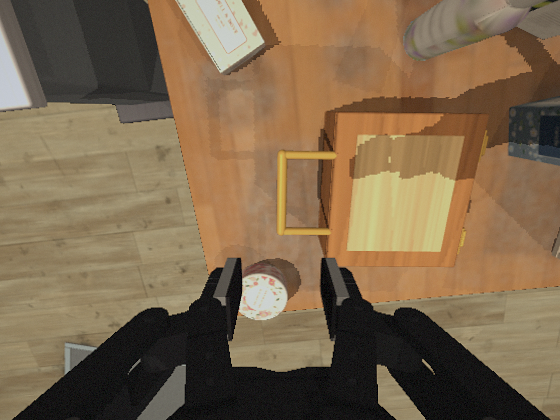

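View pics/sd2.png

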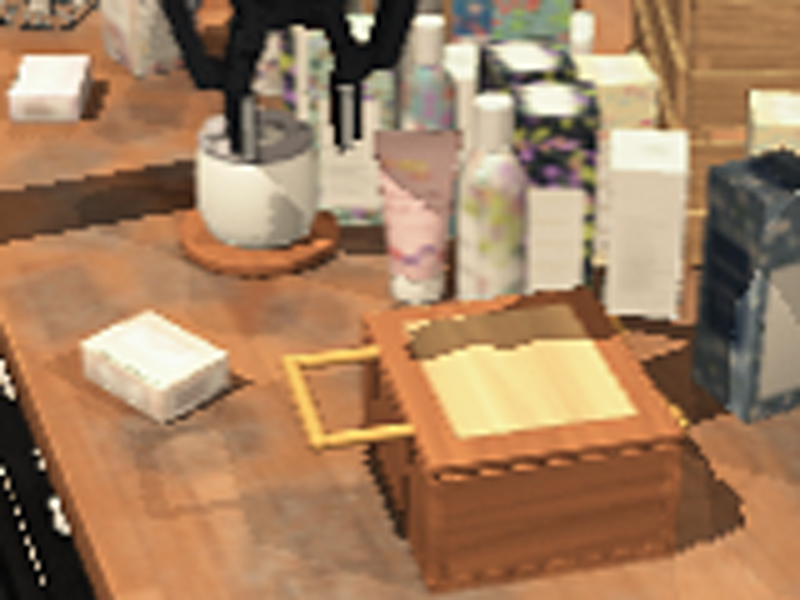

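The wrist view shows the bar running from (282,152) to (282,233), the lid from (333,112) to (487,266), and the tin at (262,296).

```bash
python3 -c "
from h import *
import pickle
d=pickle.load(open('w2.pkl','rb'))
for z in (.075,.079,.083):
  print(z,*[onplane(d,u,v,z)[:2].round(4) for u,v in [(282,152),(282,193),(282,233),(487,115),(460,266),(334,113),(331,265)]])
print('tin',onplane(d,262,296,.032))
s=pickle.load(open('sd2.pkl','rb'))
S=lambda x,y:(210+x/5-.4,170+y/5-.4)
for a,b in [((294,360),(282,152)),((316,440),(282,233))]: print(cross([ray(s,*S(*a)),ray(d,*b)]))
"
```

```text
0.075 [ 0.4354 -0.2349] [ 0.4307 -0.2765] [ 0.4256 -0.3209] [ 0.6309 -0.2232] [ 0.6183 -0.3832] [ 0.4883 -0.2044] [ 0.4758 -0.3658]
0.079 [ 0.4355 -0.2344] [ 0.4308 -0.2754] [ 0.4258 -0.3192] [ 0.6283 -0.2228] [ 0.6159 -0.3806] [ 0.4877 -0.2042] [ 0.4753 -0.3635]
0.083 [ 0.4355 -0.2338] [ 0.4309 -0.2743] [ 0.426  -0.3175] [ 0.6257 -0.2224] [ 0.6135 -0.3781] [ 0.487  -0.2041] [ 0.4748 -0.3612]
tin [ 0.38710226 -0.42633673  0.032     ]
(array([ 0.43597979, -0.23398968,  0.08284419]), [np.float64(0.000495128008521393), np.float64(0.0004951280085216051)])
(array([ 0.42368656, -0.31617525,  0.08436868]), [np.float64(0.002469525706139023), np.float64(0.002469525706139213)])
```

Request:
{"name": "step_arm", "arguments": {
  "moves": "1 0.03 0 0 130;2 0.03 0 0 130;3 0.03 0 0 130;3.7 0.03 0 0 130;4.22 0.03 0 0 130;4.22 0.03 0 0 130;4.22 0.03 0 0 255;4.22 0.03 0 0 255"
}}

```text
clock: 2.35
tool_pos: [0.4318, -0.2778, 0.0637]
tool_rot: [0.471, 0.528, 0.47, -0.528]
force: [-0.2, -0.0, 0.6]
opening: 0.213
```

Request:
{"name": "step_arm", "arguments": {
  "moves": "0 0 0 0 255;0 0 0 0 255;0 0 0 0 255;0 0 0 0 255;0 0 0 0 255;0 0 0 0 255;0 0 0 0 255;0 0 0 0 255"
}}

```text
clock: 3.02
tool_pos: [0.4301, -0.2777, 0.0649]
tool_rot: [-0.471, -0.527, -0.47, 0.528]
force: [-4.2, -0.1, -2.2]
opening: 0.088
```

```bash
python3 -c "
from h import *
need([.43,-.276,.06],-6.5)
shot('side','sd3',(210,170,370,290),5)
"
```

```text
clock 3.02 tcp [ 0.4301 -0.2777  0.0649] x [-0.001 -0.002 -1.   ] y [ 0.993 -0.114 -0.   ] open 0.088 F [-4.2 -0.1 -2.2] q [-0.71  0.34  1.88 -0.    0.92 -0.59]
heading of y -6.56
shift [ 0.121 -0.008 -0.042] dist 5.2mm turn units -0.012 (alt 35.988)
```

View pics/sd3.png

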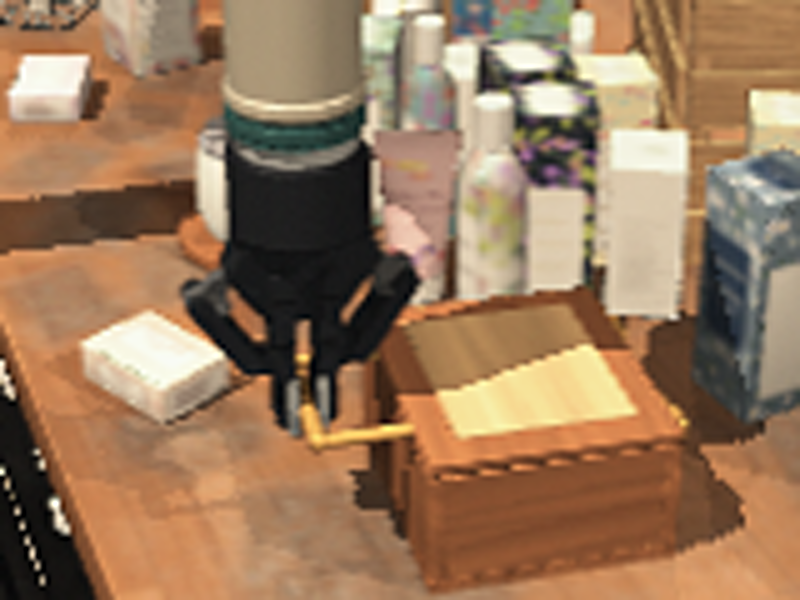

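The bar is gripped: the opening is about 8 mm and the pads straddle it. Next I work out the arc waypoints.

```bash
cat >> h.py <<'E'
def arc(thetas,start,dz=.004):
    """tool shifts from the measured pose; start = tcp with lid shut"""
    from rig import r
    s=r.observe();M=rot(s["tool_rot"]).as_matrix();e=np.array([np.cos(np.radians(-6.5)),np.sin(np.radians(-6.5)),0])
    print(s["clock"],s["tool_pos"],s["force"].round(1),s["opening"])
    d=s["tool_pos"]-np.array(start);
    a=np.degrees(np.arctan2(d[2]+dz,.19-d@e)); print("lid angle est",a-np.degrees(np.arctan2(dz,.19)),"radius",np.hypot(d[2]+dz,.19-d@e))
    for t in thetas:
        c,q=np.cos(np.radians(t)),np.sin(np.radians(t))
        P=np.array(start)+e*(.19-.19*c+dz*q)+np.array([0,0,.19*q+dz*c-dz])
        print(t,(M.T@(P-s["tool_pos"])/.04).round(2))
E
python3 -c "
from h import *
arc([3,7,12,17,22,27,32,32],[.4301,-.2777,.0649])"
```

```text
3.0667 [ 0.43012957 -0.27775167  0.06486624] [-4.5 -1.5 -0.9] 0.09030211621820008
lid angle est -0.009955096517585638 radius 0.19000617311470105
3 [-0.25  0.01 -0.  ]
7 [-0.58  0.05 -0.  ]
12 [-0.99  0.12  0.  ]
17 [-1.39  0.24  0.  ]
22 [-1.77  0.38  0.  ]
27 [-2.15  0.56  0.  ]
32 [-2.5   0.77  0.  ]
32 [-2.5   0.77  0.  ]
```

Request:
{"name": "step_arm", "arguments": {
  "moves": "-0.25 0.01 0 0 255;-0.58 0.05 0 0 255;-0.99 0.12 0 0 255;-1.39 0.24 0 0 255;-1.77 0.38 0 0 255;-2.15 0.56 0 0 255;-2.5 0.77 0 0 255;-2.5 0.77 0 0 255"
}}

```text
clock: 3.73
tool_pos: [0.4634, -0.2822, 0.169]
tool_rot: [0.473, 0.528, 0.468, -0.528]
force: [-0.1, 0.6, 1.8]
opening: 0.09
```

```bash
python3 -c "
from h import *
shot('side','sd4',(210,130,370,250),5)
arc([36,41,46,51,56,61,65,65],[.4301,-.2777,.0649])"
```

```text
3.7833 [ 0.4624709  -0.28203599  0.16774551] [-0.4 -0.1  1.7] 0.08529262789170854
lid angle est 32.97228705766688 radius 0.1901941995458882
36 [-0.2   0.15 -0.02]
41 [-0.52  0.42 -0.01]
46 [-0.81  0.71 -0.01]
51 [-1.08  1.03 -0.01]
56 [-1.32  1.37 -0.01]
61 [-1.52  1.73 -0.01]
65 [-1.67  2.03 -0.01]
65 [-1.67  2.03 -0.01]
```

View pics/sd4.png

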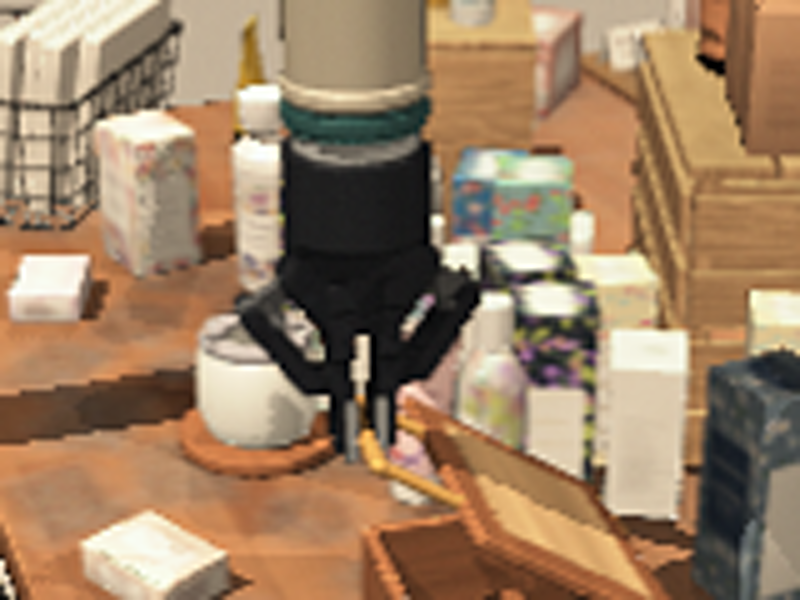

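The lid is rising, with its edge at about (430,410) in the crop. I continue along the arc.

Request:
{"name": "step_arm", "arguments": {
  "moves": "-0.2 0.15 0 0 255;-0.52 0.42 0 0 255;-0.81 0.71 0 0 255;-1.08 1.03 0 0 255;-1.32 1.37 0 0 255;-1.52 1.73 0 0 255;-1.67 2.03 0 0 255;-1.67 2.03 0 0 255"
}}

```text
clock: 4.45
tool_pos: [0.5423, -0.2925, 0.2371]
tool_rot: [-0.474, -0.526, -0.468, 0.529]
force: [-4.2, -1.7, 7.7]
opening: 0.092
```

```bash
python3 -c "
from h import *
arc([69,74,79,83,86,88,89,89.5,90],[.4301,-.2777,.0649])"
```

```text
4.45 [ 0.54233368 -0.29252218  0.23708613] [-4.2 -1.7  7.7] 0.09184973263672602
lid angle est 65.23874504500199 radius 0.1922012139992186
69 [-0.06  0.31 -0.05]
74 [-0.19  0.71 -0.05]
79 [-0.27  1.11 -0.05]
83 [-0.32  1.44 -0.05]
86 [-0.33  1.69 -0.05]
88 [-0.34  1.86 -0.05]
89 [-0.34  1.94 -0.05]
89.5 [-0.34  1.98 -0.05]
90 [-0.34  2.02 -0.05]
```

Request:
{"name": "step_arm", "arguments": {
  "moves": "-0.06 0.31 0 0 255;-0.19 0.71 0 0 255;-0.27 1.11 0 0 255;-0.32 1.44 0 0 255;-0.33 1.69 0 0 255;-0.34 1.86 0 0 255;-0.34 1.94 0 0 255;-0.34 1.94 0 0 255"
}}

```text
clock: 5.12
tool_pos: [0.6194, -0.3026, 0.253]
tool_rot: [-0.475, -0.526, -0.466, 0.529]
force: [-0.8, -1.7, 6.7]
opening: 0.088
```

```bash
python3 -c "
from h import *
d=shot('side','sd5',(250,130,410,250),5)
arc([89,90,91],[.4301,-.2777,.0649])
shot('scene','sc5',(300,60,460,230),4)
e=np.array([np.cos(np.radians(-6.5)),np.sin(np.radians(-6.5))])
"
```

```text
5.1667 [ 0.61941737 -0.30261375  0.25300955] [ 0.2 -1.1  5.9] 0.0855645096858361
lid angle est 89.06855152211546 radius 0.19211175295570623
89 [ 0.05 -0.01 -0.08]
90 [ 0.05  0.08 -0.08]
91 [ 0.06  0.16 -0.08]
```

View pics/sd5.png

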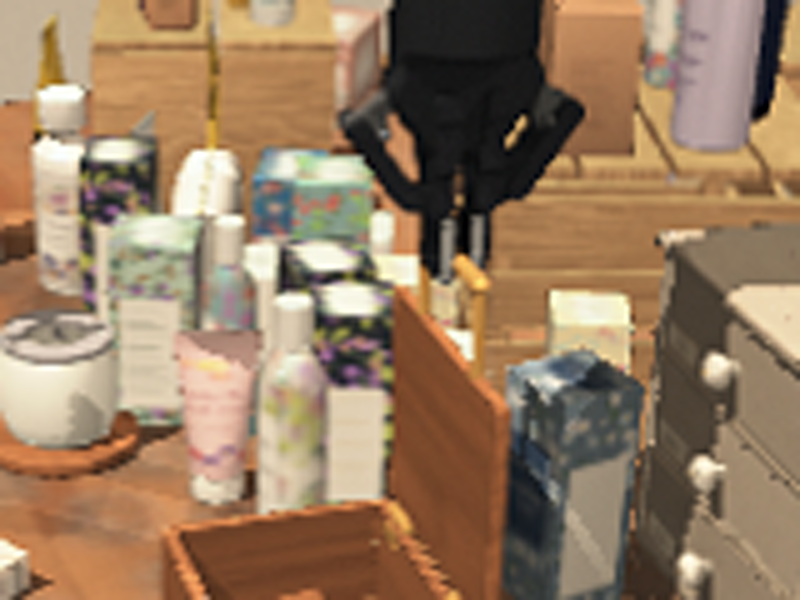

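View pics/sc5.png

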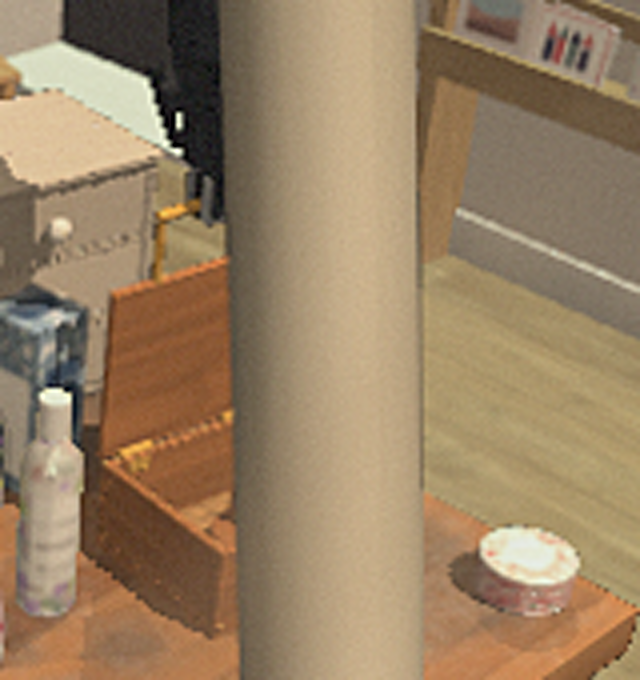

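Request:
{"name": "step_arm", "arguments": {
  "moves": "0.02 0.04 0 0 255;0.05 0.08 0 0 255;0.05 0.08 0 0 255;0.05 0.08 0 0 255;0.05 0.08 0 0 170;0.05 0.08 0 0 170;0.05 0.08 0 0 170;0.05 0.08 0 0 170"
}}

```text
clock: 5.88
tool_pos: [0.6225, -0.303, 0.2503]
tool_rot: [-0.475, -0.526, -0.466, 0.529]
force: [-0.2, -0.9, 0.1]
opening: 0.334
```

```bash
python3 -c "
from h import *
d=shot('side','sd6',(270,170,390,270),6)
arc([89,90,91],[.4301,-.2777,.0649])
for z in (.09,.15,.21): print(z,proj(d,[.618+.0,-.382,z]))
"
```

```text
5.9333 [ 0.62255526 -0.30295848  0.25037195] [-0.3  1.1 -0.5] 0.33589536434622685
lid angle est 90.02677602911328 radius 0.18951582238058462
89 [-0.02 -0.08 -0.08]
90 [-0.01 -0.   -0.08]
91 [-0.01  0.08 -0.08]
0.09 (np.float64(351.2618031621039), np.float64(253.55824907329634))
0.15 (np.float64(352.8971463565591), np.float64(234.0946962144812))
0.21 (np.float64(354.58517440427926), np.float64(213.51301593704082))
```

View pics/sd6.png

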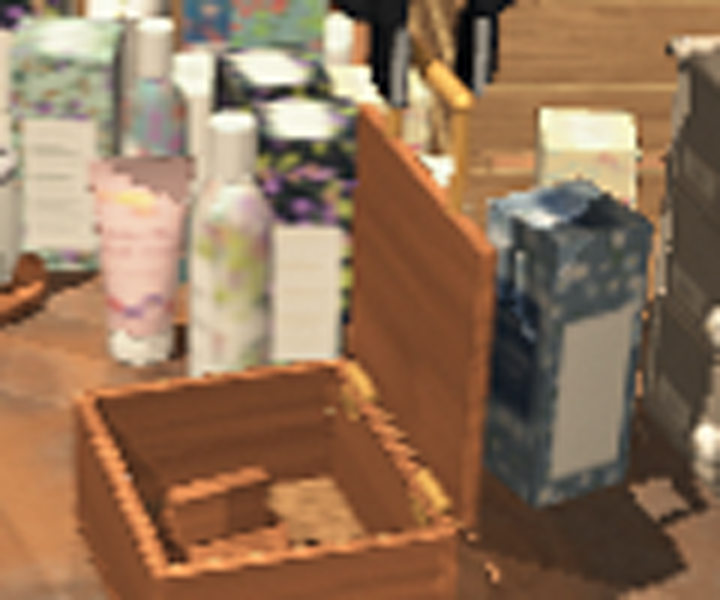

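Request:
{"name": "step_arm", "arguments": {
  "moves": "-0.8 0 0 0 130;-1.6 0 0 0 100;-1.8 -0.8 0 0 60;-1.8 -1.8 0 0 20;-1.5 -2.8 0 0 0;-1 -3.6 0 0 0;-0.6 -4 0 0 0;-0.6 -4 0 0 0"
}}

```text
clock: 6.6
tool_pos: [0.4581, -0.282, 0.2704]
tool_rot: [-0.472, -0.526, -0.469, 0.531]
force: [0.0, 0.8, -0.9]
opening: 0.997
```

```bash
python3 -c "
from h import *
shot('wrist','w7')
d=shot('side','sd7',(250,170,380,280),6)
need([.46,-.3,.26],-6.5)
"
```

```text
clock 6.70 tcp [ 0.4636 -0.2845  0.2735] x [ 0.006 -0.012 -1.   ] y [ 0.993 -0.115  0.007] open 1.001 F [ 0.9 -0.4  1. ] q [-0.67  0.2   1.5  -0.01  1.43 -0.56]
heading of y -6.61
shift [ 0.341 -0.047  0.392] dist 20.9mm turn units -0.022 (alt 35.978)
```

View pics/w7.png

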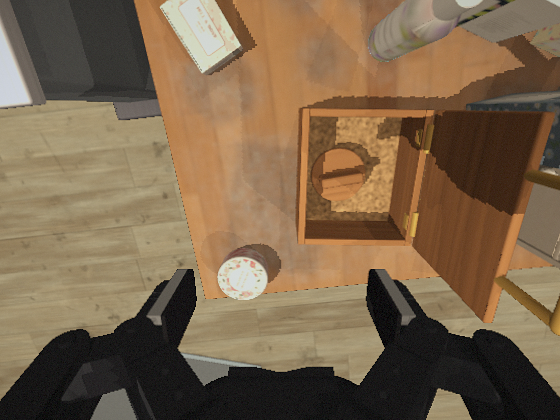

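View pics/sd7.png

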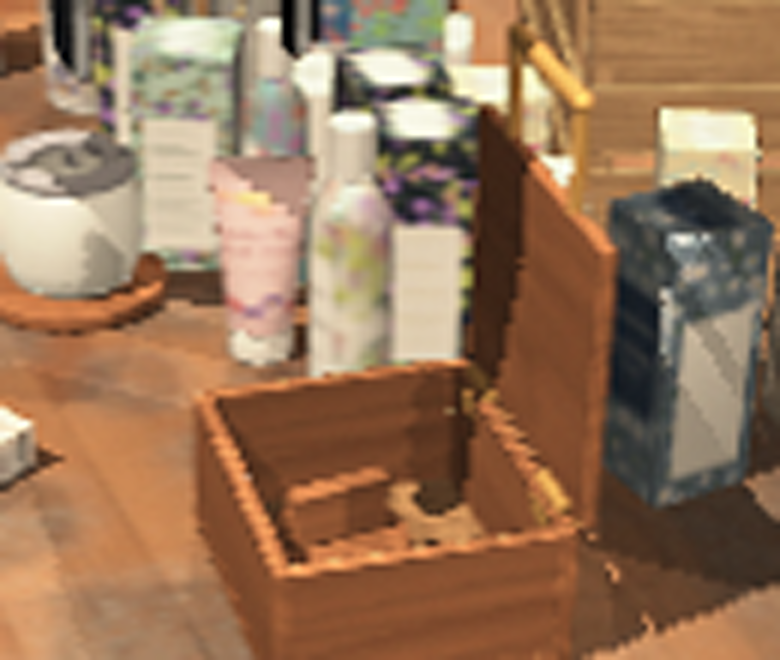

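The lid stands up. In the wrist view the cap's disc is at about (340,170), with its grip bar from (320,180) to (366,178). I'll zoom in on it.

```bash
python3 -c "
from h import *
shot('wrist','w8',(290,95,430,250),5)
need([.46,-.3,.26],-6.5)
"
```

```text
clock 6.75 tcp [ 0.4648 -0.285   0.2742] x [ 0.007 -0.013 -1.   ] y [ 0.993 -0.115  0.009] open 0.995 F [ 0.5  0.5 -0. ] q [-0.67  0.2   1.5  -0.01  1.43 -0.56]
heading of y -6.58
shift [ 0.358 -0.08   0.381] dist 21.1mm turn units -0.016 (alt 35.984)
```

View pics/w8.png

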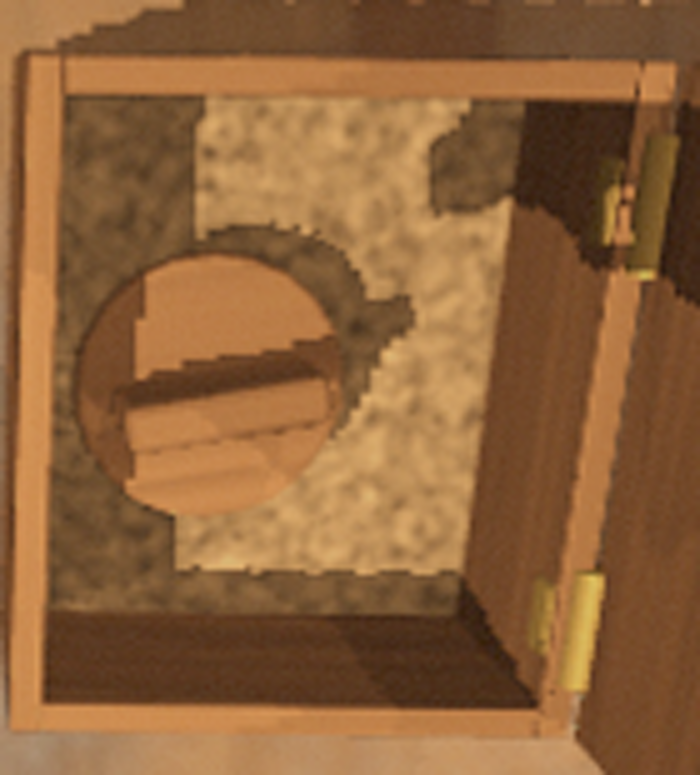

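```bash
python3 -c "
from h import *
import pickle
d=pickle.load(open('w8.pkl','rb'))
W=lambda x,y:(290+x/5-.4,95+y/5-.4)
f=lambda x,y,z:onplane(d,*W(x,y),z)[:2]
c=[f(*p,.066) for p in [(125,410),(325,376),(329,420),(135,452)]]
print(np.round(c,4)); print('ctr',np.mean(c,0)); a=(c[1]+c[2]-c[0]-c[3])/2;print('len',np.hypot(*a),np.degrees(np.arctan2(a[1],a[0])),'w',np.hypot(*(c[0]-c[3])))
D=[f(*p,.036) for p in [(76,384),(343,384),(210,253),(210,517)]]
print(np.round(D,4),np.mean(D[:2],0)[0],np.mean(D,0))
K=[f(*p,.075) for p in [(20,52),(12,728),(565,735),(678,62)]];print(np.round(K,4))
"
```

```text
[[ 0.5054 -0.2852]
 [ 0.5528 -0.2826]
 [ 0.5534 -0.2933]
 [ 0.507  -0.2957]]
ctr [ 0.529666   -0.28918946]
len 0.04701376689038593 3.064449027038164 w 0.010641942372708489
[[ 0.4963 -0.2843]
 [ 0.5643 -0.2923]
 [ 0.5324 -0.2553]
 [ 0.5284 -0.3239]] 0.5303394689184914 [ 0.53036092 -0.28893682]
[[ 0.4882 -0.2027]
 [ 0.4703 -0.3603]
 [ 0.6073 -0.3785]
 [ 0.6278 -0.2212]]
```

```bash
python3 -c "
from h import *
need([.53,-.289,.14],93)
"
```

```text
clock 6.75 tcp [ 0.4648 -0.285   0.2742] x [ 0.007 -0.013 -1.   ] y [ 0.993 -0.115  0.009] open 0.995 F [ 0.5  0.5 -0. ] q [-0.67  0.2   1.5  -0.01  1.43 -0.56]
heading of y -6.58
shift [ 3.367  1.6   -0.131] dist 149.2mm turn units 16.084 (alt -19.916)
```

Request:
{"name": "step_arm", "arguments": {
  "moves": "0.3 0.3 0 -1.4 0;0.8 0.6 0 -2.8 0;1.2 0.9 0 -4.2 0;1.6 1.2 0 -5.6 0;1.8 1.6 -0.1 -7 0;1.8 1.6 -0.13 -8.4 0;1.8 1.6 -0.13 -9.8 0;1.8 1.6 -0.13 -11.2 0"
}}

```text
clock: 7.42
tool_pos: [0.5325, -0.2888, 0.2028]
tool_rot: [0.669, 0.239, 0.659, -0.246]
force: [0.3, 0.0, -0.1]
opening: 1.003
```

```bash
python3 -c "
from h import *
need([.53,-.289,.14],93)
"
```

```text
clock 7.42 tcp [ 0.5325 -0.2888  0.2028] x [ 0.009 -0.014 -1.   ] y [ 0.645  0.764 -0.005] open 1.003 F [ 0.3  0.  -0.1] q [-0.61  0.33  1.5  -0.01  1.3  -1.48]
heading of y 49.84
shift [ 1.57  -0.037 -0.072] dist 62.9mm turn units -8.631 (alt 27.369)
```

Request:
{"name": "step_arm", "arguments": {
  "moves": "0.3 0 0 -1.4 0;0.7 0 0 -2.8 0;1 0 0 -4.2 0;1.1 0 0 -5.6 0;1.1 0 -0.07 -7 0;1.1 0 -0.07 -8.4 0;1.1 0 -0.07 -8.6 0;1.1 0 -0.07 -8.6 0"
}}

```text
clock: 8.08
tool_pos: [0.5329, -0.2883, 0.1593]
tool_rot: [0.711, -0.023, 0.703, 0.012]
force: [0.3, -0.1, 0.1]
opening: 0.999
```

```bash
python3 -c "
from h import *
need([.53,-.289,.042],93)
shot('wrist','w9')
"
```

```text
clock 8.08 tcp [ 0.5329 -0.2883  0.1593] x [ 0.011 -0.015 -1.   ] y [-0.048  0.999 -0.016] open 0.999 F [ 0.3 -0.1  0.1] q [-0.61  0.36  1.57 -0.01  1.2  -2.22]
heading of y 92.77
shift [ 2.93   0.032 -0.105] dist 117.3mm turn units -0.047 (alt 35.953)
```

View pics/w9.png

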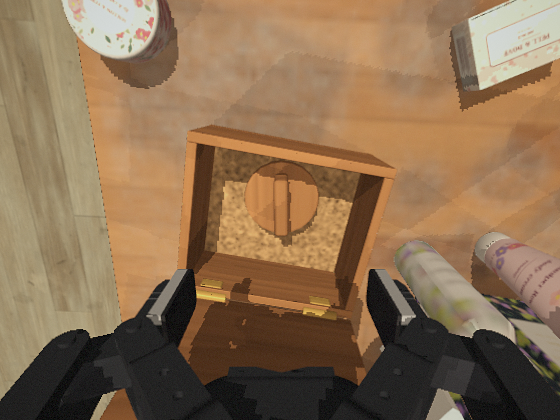

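```bash
python3 -c "
from h import *
import pickle
d=pickle.load(open('w9.pkl','rb')); save(d,'w9z',(230,140,340,260),6)
print(d['xyz'])
for P in [(.53,-.289,.066),(.53,-.289,.036)]: print(proj(d,P))
"
```

```text
[ 0.44811502 -0.28974638  0.29981712]
(np.float64(281.6768588418605), np.float64(209.62186336701583))
(np.float64(282.140028713779), np.float64(198.88139349553086))
```

View pics/w9z.png

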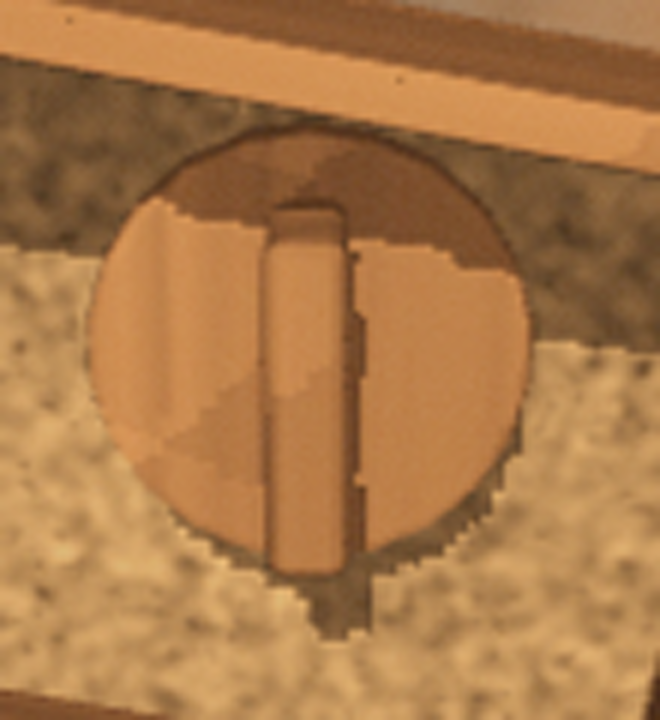

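```bash
python3 -c "
from h import *
import pickle
d=pickle.load(open('w9.pkl','rb'))
W=lambda x,y:(230+x/6-.4,140+y/6-.4)
print(onplane(d,*W(307,410),.066),onplane(d,*W(310,341),.036))
for q in [[(265,248),(270,572)],[(348,248),(347,572)]]:
  a,b=[onplane(d,*W(*p),.066) for p in q];print(a,b,np.degrees(np.arctan2(*(b-a)[1::-1])))
need([.528,-.2887,.042],93)
"
```

```text
[ 0.52856485 -0.28982461  0.066     ] [ 0.5276907  -0.28992069  0.036     ]
[ 0.50602929 -0.29653978  0.066     ] [ 0.55319214 -0.29389315  0.066     ] 3.211885052772607
[ 0.50544246 -0.28547645  0.066     ] [ 0.55257441 -0.28295891  0.066     ] 3.057525066830296
clock 8.13 tcp [ 0.5325 -0.2882  0.1592] x [ 0.011 -0.015 -1.   ] y [-0.048  0.999 -0.016] open 1.000 F [0.1 0.1 0. ] q [-0.61  0.36  1.57 -0.01  1.2  -2.22]
heading of y 92.73
shift [ 2.929  0.038 -0.144] dist 117.3mm turn units -0.054 (alt 35.946)
```

Request:
{"name": "step_arm", "arguments": {
  "moves": "0.8 0 -0.1 0 60;1.6 0.02 -0.12 0 60;2.3 0.02 -0.12 0 60;2.7 0.02 -0.12 0 60;2.97 0.02 -0.12 0 60;2.97 0.02 -0.12 0 60;2.97 0.02 -0.12 0 60;2.97 0.02 -0.12 0 130"
}}

```text
clock: 8.8
tool_pos: [0.5303, -0.2902, 0.0417]
tool_rot: [0.711, -0.023, 0.702, 0.011]
force: [-0.6, 1.0, -0.5]
opening: 0.638
```

Request:
{"name": "step_arm", "arguments": {
  "moves": "0 0 0 0 255;0 0 0 0 255;0 0 0 0 255;0 0 0 0 255;0 0 0 0 255;0 0 0 0 255;0 0 0 0 255;0 0 0 0 255"
}}

```text
clock: 9.47
tool_pos: [0.5309, -0.2905, 0.043]
tool_rot: [0.712, -0.023, 0.702, 0.01]
force: [0.1, 1.3, 5.9]
opening: 0.128
```

```bash
python3 -c "
from h import *
need([.529,-.2895,.2],93)
d=shot('side','sd10',(230,150,380,280),5)
"
```

```text
clock 9.47 tcp [ 0.5309 -0.2905  0.043 ] x [ 0.015 -0.018 -1.   ] y [-0.047  0.999 -0.019] open 0.128 F [0.1 1.3 5.9] q [-0.61  0.47  1.72 -0.01  0.94 -2.23]
heading of y 92.69
shift [-3.925 -0.045  0.01 ] dist 157.0mm turn units -0.062 (alt 35.938)
```

View pics/sd10.png

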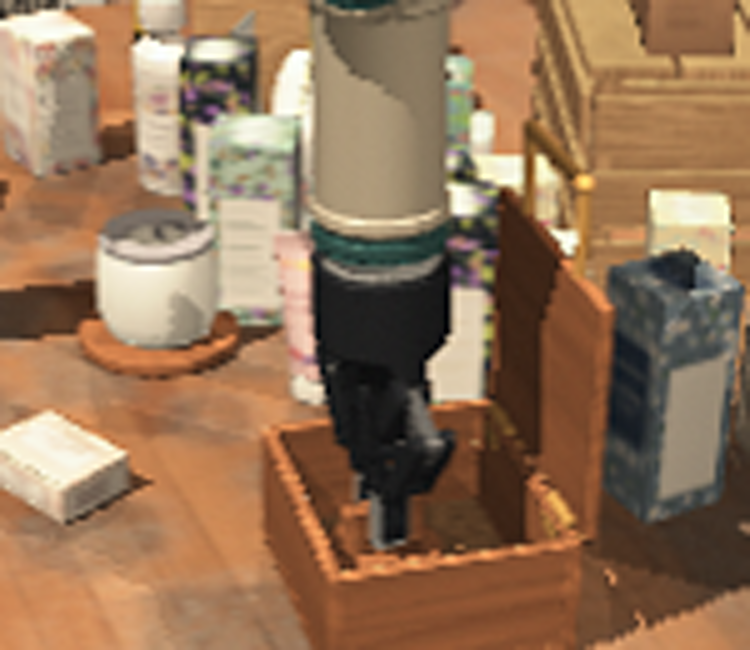

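Request:
{"name": "step_arm", "arguments": {
  "moves": "-0.3 0 0 0 255;-0.9 0 0 0 255;-1.7 0 0 0 255;-2.6 0 0 0 255;-3.5 0 0 0 255;-4.4 0 0 0 255;-5 0 0 0 255;-5 0 0 0 255"
}}

```text
clock: 10.18
tool_pos: [0.5303, -0.2886, 0.2495]
tool_rot: [0.715, -0.026, 0.698, 0.008]
force: [0.0, -0.7, -0.0]
opening: 0.128
```

```bash
python3 -c "
from h import *
need([.505,-.08,.25],90)
"
```

```text
clock 10.18 tcp [ 0.5303 -0.2886  0.2495] x [ 0.025 -0.025 -0.999] y [-0.047  0.999 -0.026] open 0.128 F [ 0.  -0.7 -0. ] q [-0.61  0.29  1.44 -0.01  1.38 -2.23]
heading of y 92.68
shift [-0.157  5.237 -0.385] dist 210.1mm turn units 0.536 (alt -35.464)
```

Request:
{"name": "step_arm", "arguments": {
  "moves": "0 0.3 0 0 255;0 1 -0.1 0.1 255;0 1.9 -0.2 0.2 255;0 2.8 -0.3 0.3 255;-0.1 3.7 -0.3 0.5 255;-0.1 4.5 -0.4 0.5 255;-0.1 5 -0.4 0.5 255;-0.1 5 -0.4 0.5 255"
}}

```text
clock: 10.85
tool_pos: [0.5024, -0.0843, 0.2462]
tool_rot: [0.714, -0.01, 0.7, -0.005]
force: [-0.9, 0.6, 0.0]
opening: 0.129
```

```bash
python3 -c "
from h import *
shot('wrist','w11')
need([.505,-.08,.25],90)
"
```

```text
clock 10.90 tcp [ 0.5032 -0.0867  0.2464] x [ 0.022 -0.023 -0.999] y [-0.007  1.    -0.023] open 0.124 F [ 0.  -0.2 -0.6] q [-0.3   0.16  1.63 -0.02  1.33 -1.87]
heading of y 90.39
shift [-0.093  0.166  0.048] dist 7.8mm turn units 0.078 (alt -35.922)
```

View pics/w11.png

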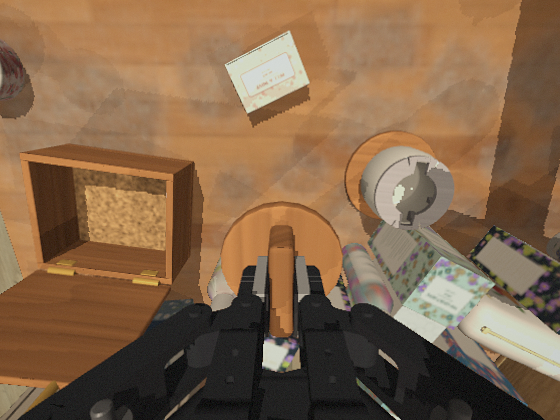

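The cap is held at (282,260), and the jar mouth is at about (415,192). Zooming in on the mouth.

```bash
python3 -c "
from h import *
import pickle
d=pickle.load(open('w11.pkl','rb')); save(d,'w11z',(340,125,465,240),6)
d=pickle.load(open('sc1.pkl','rb')); save(d,'sc1z',(260,210,310,270),10)
"
```

```text
(no output)
```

View pics/w11z.png

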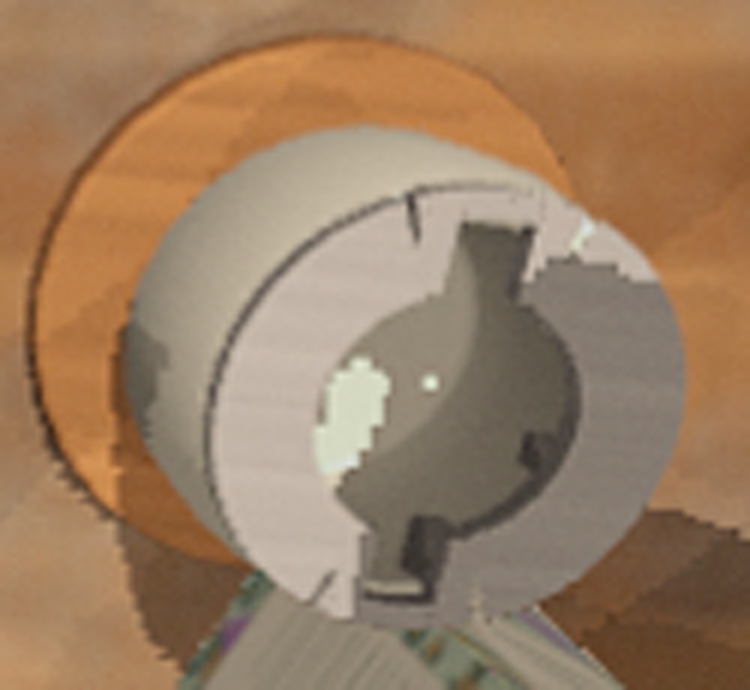

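View pics/sc1z.png

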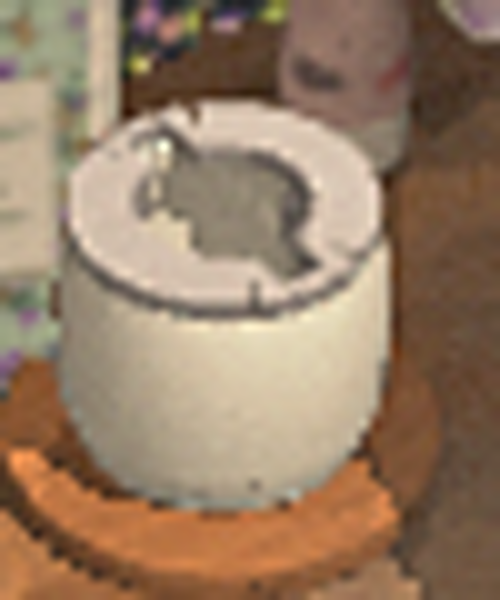

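```bash
python3 -c "
from h import *
import pickle
d=pickle.load(open('w11.pkl','rb'))
W=lambda x,y:(340+x/6-.4,125+y/6-.4)
f=lambda x,y:onplane(d,*W(x,y),.085)[:2]
a=f(498,228);b=f(397,602);print(a,b,(a+b)/2,np.hypot(*(a-b)),np.degrees(np.arctan2(*(b-a)[::-1])))
print([f(*p).round(4) for p in [(462,225),(535,232),(360,600),(435,605)]])
# rim circle fit
P=np.array([f(*p) for p in [(212,400),(250,300),(330,225),(420,190),(530,190),(684,380),(640,500),(560,585),(480,620),(245,540)]])
A=np.c_[2*P,np.ones(len(P))];s=np.linalg.lstsq(A,(P**2).sum(1),rcond=None)[0];r=np.sqrt(s[2]+s[:2]@s[:2]);print('rim',s[:2],r,(np.hypot(*(P-s[:2]).T)-r).round(4))
B=np.array([f(*p) for p in [(318,400),(345,350),(400,310),(545,310),(580,380),(560,460),(500,520),(455,537)]])
A=np.c_[2*B,np.ones(len(B))];s=np.linalg.lstsq(A,(B**2).sum(1),rcond=None)[0];r=np.sqrt(s[2]+s[:2]@s[:2]);print('bore',s[:2],r,(np.hypot(*(B-s[:2]).T)-r).round(4))
# held cap: disc edge & grip bar
s=need([.505,.05,.25],90)
"
```

```text
[0.47293263 0.05363532] [0.54041744 0.04719704] [0.50667503 0.05041618] 0.06779123213912212 -5.449717500276666
[array([0.4725, 0.0477]), array([0.4735, 0.0598]), array([0.5401, 0.0406]), array([0.5409, 0.054 ])]
rim [0.50527317 0.04978714] 0.03989902853213319 [-0.0001  0.0006  0.0004 -0.0001 -0.0004  0.0001 -0.0006  0.0005  0.0005
 -0.0009]
bore [0.50571154 0.0506122 ] 0.022358594724418243 [ 0.0003  0.     -0.0007  0.0007 -0.0001 -0.0005 -0.      0.0003]
clock 10.90 tcp [ 0.5032 -0.0867  0.2464] x [ 0.022 -0.023 -0.999] y [-0.007  1.    -0.023] open 0.124 F [ 0.  -0.2 -0.6] q [-0.3   0.16  1.63 -0.02  1.33 -1.87]
heading of y 90.39
shift [-0.168  3.415  0.071] dist 136.8mm turn units 0.078 (alt -35.922)
```

```bash
python3 -c "
from h import *
import pickle
d=pickle.load(open('sd6.pkl','rb'))
S=lambda x,y:(270+x/6-.4,170+y/6-.4)
print('green base',onplane(d,*S(22,262),0),onplane(d,*S(110,268),0), 'tube',onplane(d,*S(140,360),0))
d=pickle.load(open('sc1.pkl','rb'))
C=lambda x,y:(230+x/4-.4,140+y/4-.4)
print('green front base',onplane(d,*C(65,442),0),onplane(d,*C(150,425),0))
d=pickle.load(open('w11.pkl','rb')); save(d,'w11c',(210,190,355,345),5)
need([.5074,.0508,.2],84.6)
"
```

```text
green base [0.55498327 0.06948399 0.        ] [0.60194543 0.04245827 0.        ] tube [ 0.57804082 -0.06625089  0.        ]
green front base [0.58229548 0.11037278 0.        ] [0.5597031  0.05625674 0.        ]
clock 10.90 tcp [ 0.5032 -0.0867  0.2464] x [ 0.022 -0.023 -0.999] y [-0.007  1.    -0.023] open 0.124 F [ 0.  -0.2 -0.6] q [-0.3   0.16  1.63 -0.02  1.33 -1.87]
heading of y 90.39
shift [1.082 3.464 0.104] dist 145.2mm turn units 1.158 (alt -34.842)
```

View pics/w11c.png

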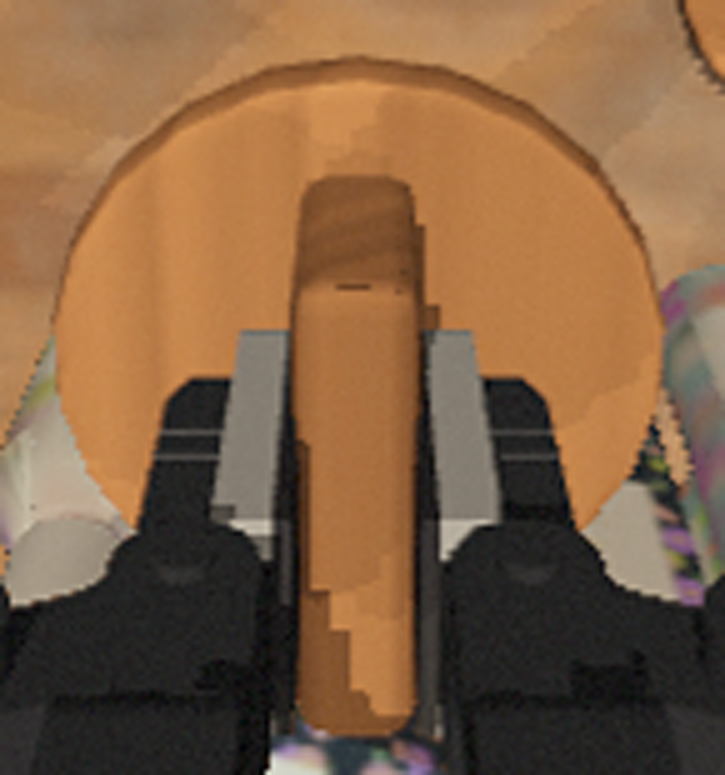

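```bash
python3 -c "
from h import *
import pickle
d=pickle.load(open('sc1.pkl','rb'))
for B in [(.582,.110),(.558,.060)]:
  for z in (0,.1,.12,.13,.14,.15,.17):
    u,v=proj(d,[*B,z]);print(z,round((u-230+.4)*4),round((v-140+.4)*4))
d=pickle.load(open('w11.pkl','rb'))
W=lambda x,y:(210+x/5-.4,190+y/5-.4)
for z in (.238,.240,.243):
  P=np.array([onplane(d,*W(*p),z)[:2] for p in [(57,345),(660,345),(70,270),(120,180),(200,115),(360,83),(520,120),(600,190),(648,270),(85,440),(640,440)]])
  A=np.c_[2*P,np.ones(len(P))];s=np.linalg.lstsq(A,(P**2).sum(1),rcond=None)[0];r=np.sqrt(s[2]+s[:2]@s[:2]);print('disc',z,s[:2],r,(np.hypot(*(P-s[:2]).T)-r).round(4))
for z in (.267,.27): print('bar',onplane(d,*W(355,285),z),onplane(d,*W(357,732),z))
"
```

```text
0 66 442
0.1 60 323
0.12 59 298
0.13 59 285
0.14 58 272
0.15 58 259
0.17 56 233
0 147 429
0.1 146 310
0.12 146 285
0.13 145 272
0.14 145 259
0.15 145 246
0.17 145 220
disc 0.238 [ 0.50078426 -0.08401955] 0.033545198270209485 [ 0.0003  0.0001  0.      0.0001  0.0002 -0.0005  0.0001 -0.0002  0.0001
 -0.0004  0.    ]
disc 0.24 [ 0.49963953 -0.08398835] 0.03309149974562521 [ 0.0003  0.0001  0.      0.0001  0.0002 -0.0005  0.0001 -0.0002  0.0001
 -0.0004  0.    ]
disc 0.243 [ 0.49792242 -0.08394155] 0.03241095195875086 [ 0.0003  0.0001  0.      0.0001  0.0002 -0.0005  0.0001 -0.0001  0.0001
 -0.0004  0.    ]
bar [ 0.47655024 -0.08391225  0.267     ] [ 0.52601027 -0.08333687  0.267     ]
bar [ 0.47502583 -0.08385674  0.27      ] [ 0.52323764 -0.08329588  0.27      ]
```

```bash
python3 -c "
from h import *
need([.5065,.0503,.16],84.6)
"
```

```text
clock 10.90 tcp [ 0.5032 -0.0867  0.2464] x [ 0.022 -0.023 -0.999] y [-0.007  1.    -0.023] open 0.124 F [ 0.  -0.2 -0.6] q [-0.3   0.16  1.63 -0.02  1.33 -1.87]
heading of y 90.39
shift [2.081 3.475 0.06 ] dist 162.0mm turn units 1.158 (alt -34.842)
```

Request:
{"name": "step_arm", "arguments": {
  "moves": "0 0.5 0 0.2 255;0 1.3 0 0.5 255;0.2 2.1 0 0.8 255;0.6 2.8 0.03 1.1 255;1.1 3.3 0.06 1.16 255;1.6 3.48 0.06 1.16 255;2 3.48 0.06 1.16 255;2.08 3.48 0.06 1.16 255"
}}

```text
clock: 11.57
tool_pos: [0.5039, 0.0505, 0.1562]
tool_rot: [0.712, 0.025, 0.701, -0.041]
force: [-0.7, -0.9, 0.0]
opening: 0.125
```

```bash
python3 -c "
from h import *
need([.5065,.0503,.16],84.6)
shot('wrist','w12')
shot('side','sd12',(220,150,320,250),6)
shot('scene','sc12',(230,160,340,290),5)
need([.5065,.0503,.11],84.6)
"
```

```text
clock 11.57 tcp [0.5039 0.0505 0.1562] x [ 0.014 -0.024 -1.   ] y [ 0.094  0.995 -0.022] open 0.125 F [-0.7 -0.9  0. ] q [-0.02  0.22  1.78 -0.03  1.13 -1.49]
heading of y 84.63
shift [-0.093 -0.001  0.066] dist 4.6mm turn units 0.006 (alt -35.994)
clock 11.72 tcp [0.5066 0.0498 0.1598] x [ 0.021 -0.024 -1.   ] y [ 0.095  0.995 -0.021] open 0.129 F [-0.6 -0.5 -0.2] q [-0.02  0.22  1.77 -0.03  1.13 -1.49]
heading of y 84.53
shift [ 1.244  0.039 -0.034] dist 49.8mm turn units -0.014 (alt 35.986)
```

View pics/w12.png

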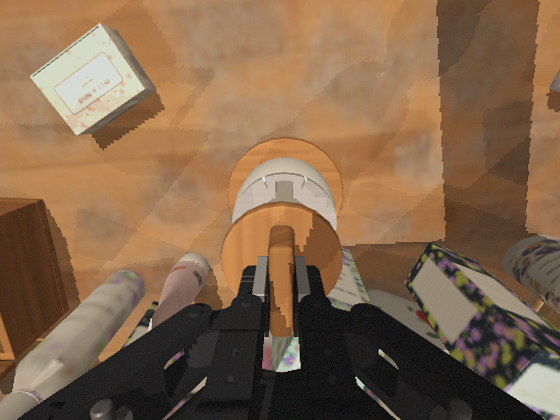

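View pics/sd12.png

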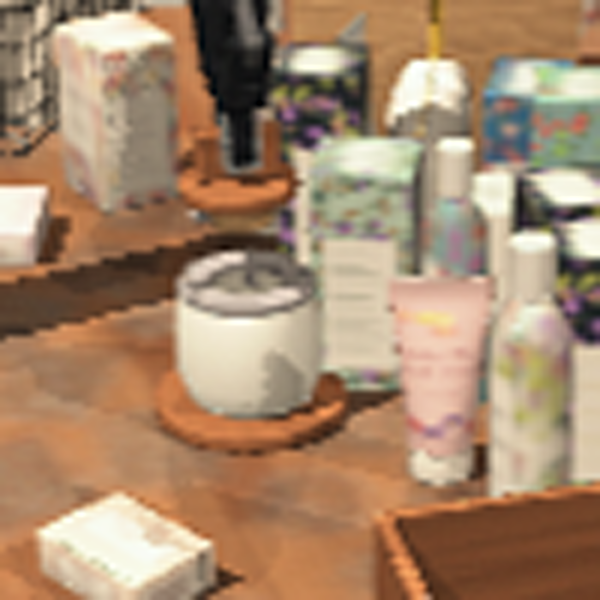

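View pics/sc12.png

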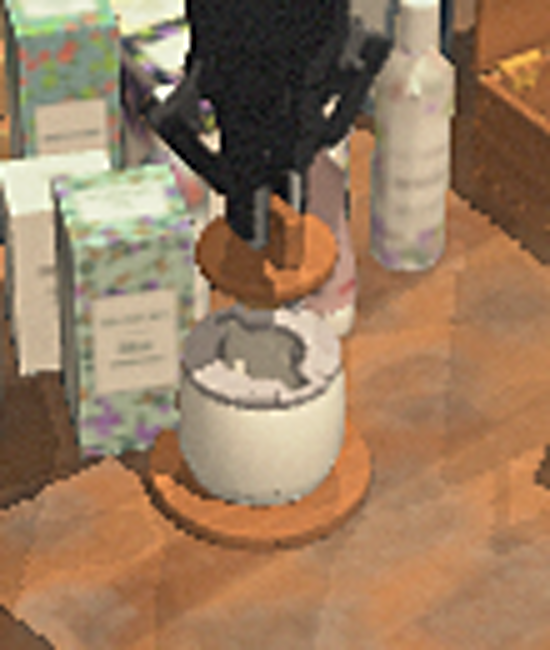

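The cap hangs over the jar with its bar in line with the visible notch at (285,188) in the wrist view. Lowering it slowly.

Request:
{"name": "step_arm", "arguments": {
  "moves": "0.2 0.02 -0.02 0 255;0.45 0.03 -0.03 0 255;0.7 0.03 -0.03 0 255;0.9 0.03 -0.03 0 255;1.05 0.03 -0.03 0 255;1.15 0.03 -0.03 0 255;1.25 0.03 -0.03 0 255;1.3 0.03 -0.03 0 255"
}}

```text
clock: 12.38
tool_pos: [0.5065, 0.0499, 0.1072]
tool_rot: [0.714, 0.026, 0.699, -0.042]
force: [-0.0, 0.3, 0.4]
opening: 0.126
```

```bash
python3 -c "
from h import *
need([.5065,.0503,.103],84.6)
shot('side','sd13',(220,150,320,250),6)
shot('scene','sc13',(230,160,340,290),5)
need([.5065,.0503,.103],84.6)
"
```

```text
clock 12.38 tcp [0.5065 0.0499 0.1072] x [ 0.021 -0.024 -1.   ] y [ 0.095  0.995 -0.022] open 0.126 F [-0.   0.3  0.4] q [-0.02  0.27  1.85 -0.03  1.   -1.48]
heading of y 84.54
shift [ 0.105  0.013 -0.004] dist 4.2mm turn units -0.012 (alt 35.988)
clock 12.48 tcp [0.5066 0.0499 0.1075] x [ 0.021 -0.024 -1.   ] y [ 0.095  0.995 -0.021] open 0.125 F [ 0.1 -1.   0.5] q [-0.02  0.27  1.85 -0.03  1.   -1.48]
heading of y 84.54
shift [ 0.112  0.012 -0.005] dist 4.5mm turn units -0.012 (alt 35.988)
```

View pics/sc13.png

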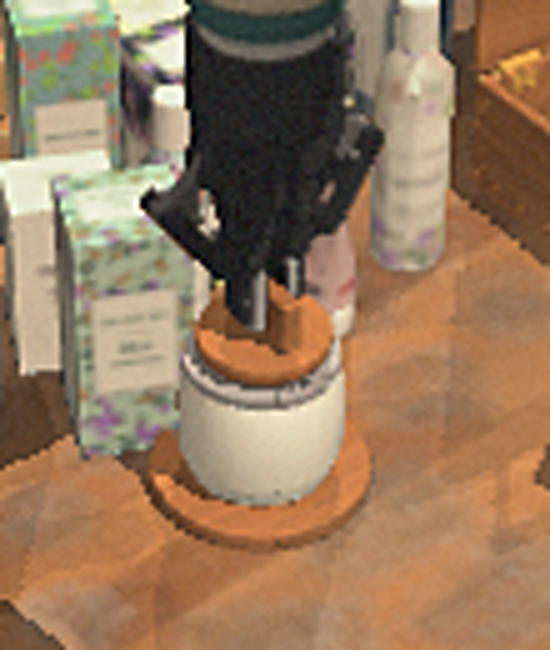

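View pics/sd13.png

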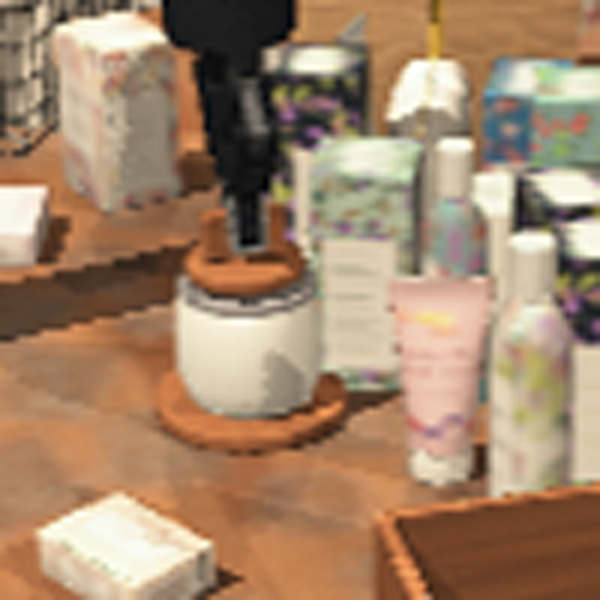

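Request:
{"name": "step_arm", "arguments": {
  "moves": "0.05 0.01 0 0 255;0.08 0.01 0 0 255;0.11 0.01 0 0 255;0.14 0.01 0 0 255;0.17 0.01 0 0 255;0.2 0.01 0 0 255;0.2 0.01 0 0 255;0.2 0.01 0 0 255"
}}

```text
clock: 13.15
tool_pos: [0.5071, 0.05, 0.102]
tool_rot: [0.714, 0.026, 0.698, -0.042]
force: [-5.3, -0.4, 16.0]
opening: 0.12
```

```bash
python3 -c "
from h import *
need([.5065,.0503,.103],84.6)
"
```

```text
clock 13.15 tcp [0.5071 0.05   0.102 ] x [ 0.022 -0.024 -0.999] y [ 0.095  0.995 -0.022] open 0.120 F [-5.3 -0.4 16. ] q [-0.02  0.28  1.85 -0.03  0.99 -1.48]
heading of y 84.54
shift [-0.025  0.005 -0.014] dist 1.2mm turn units -0.011 (alt 35.989)
```

```bash
python3 -c "
from h import *
shot('side','sd14',(235,170,295,230),10)
shot('scene','sc14',(255,205,315,265),10)
shot('wrist','w14',(210,130,360,280),5)
need([.5065,.0503,.103],84.6)
"
```

```text
clock 13.30 tcp [0.5071 0.05   0.102 ] x [ 0.022 -0.024 -0.999] y [ 0.095  0.995 -0.022] open 0.126 F [-4.  -1.1 15.4] q [-0.02  0.28  1.85 -0.03  0.99 -1.48]
heading of y 84.54
shift [-0.025  0.005 -0.014] dist 1.2mm turn units -0.012 (alt 35.988)
```

View pics/sc14.png

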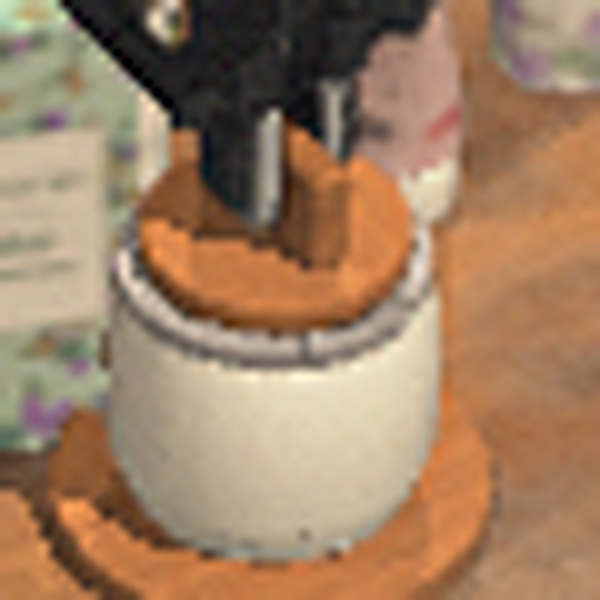

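View pics/sd14.png

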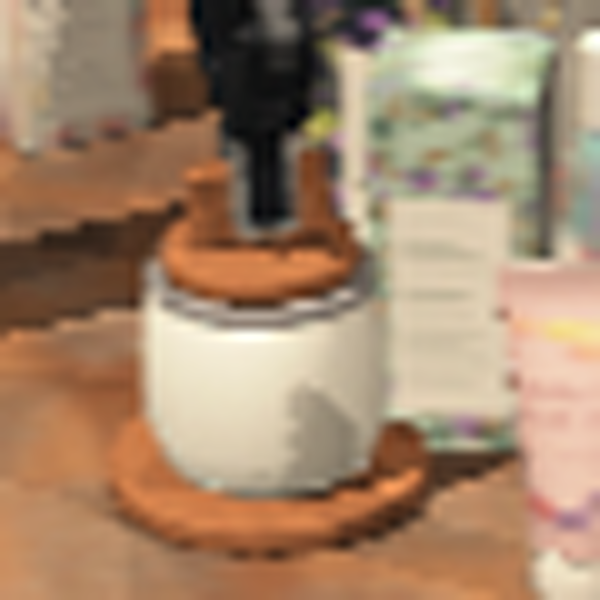

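View pics/w14.png

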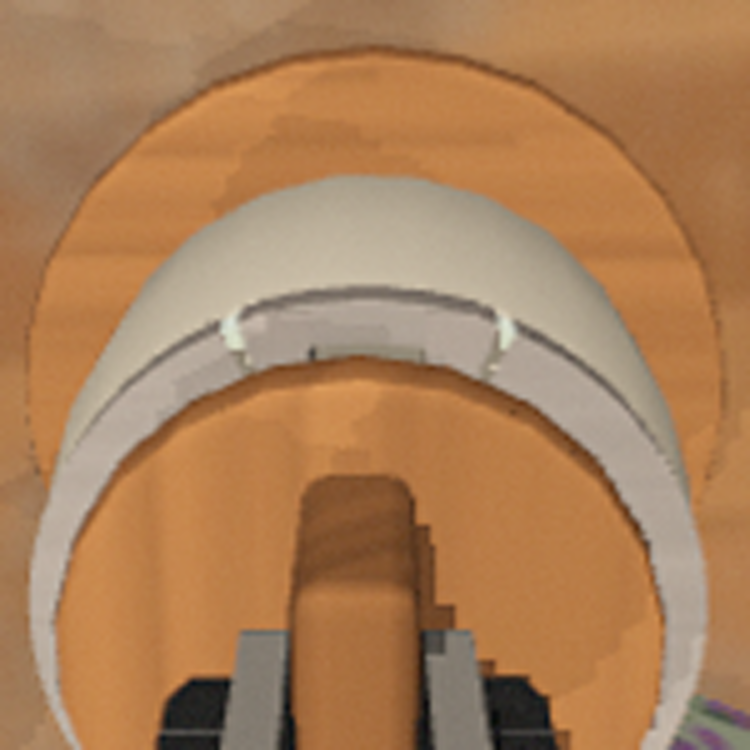

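Seated: it made contact at TCP z 0.102, as predicted, and the disc lies on the rim in all three views. Now I turn it in stages while watching the force.

Request:
{"name": "step_arm", "arguments": {
  "moves": "0 0 0 0 255;0 0 0 0.4 255;0 0 0 0.8 255;0 0 0 1.2 255;0 -0.01 0 1.7 255;0 -0.01 0 2.2 255;0 -0.01 0 2.6 255;0 -0.01 0 3 255"
}}

```text
clock: 13.97
tool_pos: [0.5065, 0.0493, 0.1023]
tool_rot: [0.705, 0.119, 0.687, -0.133]
force: [-1.7, -0.5, 2.5]
opening: 0.125
```

```bash
python3 -c "
from h import *
need([.5065,.0503,.103],39.6)
from rig import r
print(r.observe()['wrist_torque'])
"
```

```text
clock 13.97 tcp [0.5065 0.0493 0.1023] x [ 0.021 -0.025 -0.999] y [ 0.351  0.936 -0.015] open 0.125 F [-1.7 -0.5  2.5] q [-0.02  0.28  1.85 -0.03  0.99 -1.22]
heading of y 69.47
shift [-0.019  0.024 -0.008] dist 1.3mm turn units 5.975 (alt -30.025)
[-0.1282693   0.31025723  0.04871432]
```

Request:
{"name": "step_arm", "arguments": {
  "moves": "0 0 0 0.5 255;0 0 0 1 255;0 0 0 1.5 255;0 0 0 2 255;0 0 0 2.5 255;0 0 0 3 255;0 0 0 3.2 255;0 0 0 3.2 255"
}}

```text
clock: 14.63
tool_pos: [0.5063, 0.0491, 0.1023]
tool_rot: [0.681, 0.215, 0.662, -0.227]
force: [-0.7, -0.9, 0.7]
opening: 0.129
```

```bash
python3 -c "
from h import *
need([.5065,.0493,.102],39.6)
from rig import r
print(r.observe()['wrist_torque'])
shot('scene','sc16',(255,205,315,265),10)
shot('wrist','w16',(210,130,360,280),5)
"
```

```text
clock 14.63 tcp [0.5063 0.0491 0.1023] x [ 0.021 -0.025 -0.999] y [ 0.595  0.804 -0.007] open 0.129 F [-0.7 -0.9  0.7] q [-0.02  0.28  1.85 -0.03  0.99 -0.94]
heading of y 53.50
shift [0.009 0.006 0.   ] dist 0.4mm turn units 2.779 (alt -33.221)
[-0.0922182   0.22618852 -0.00282111]
```

View pics/sc16.png

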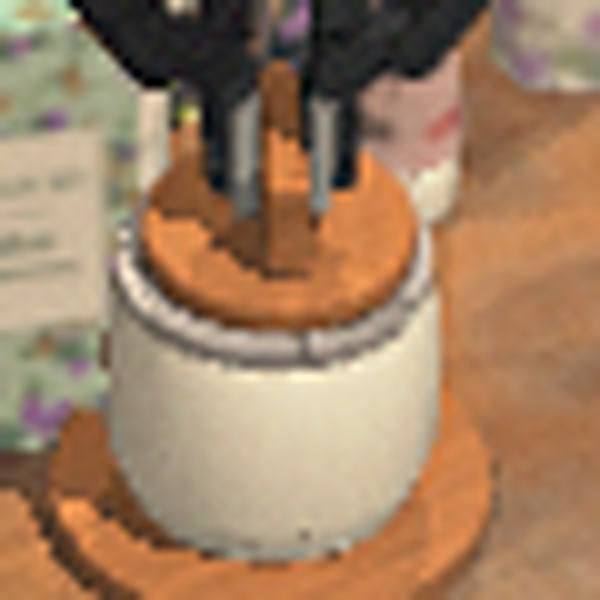

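View pics/w16.png

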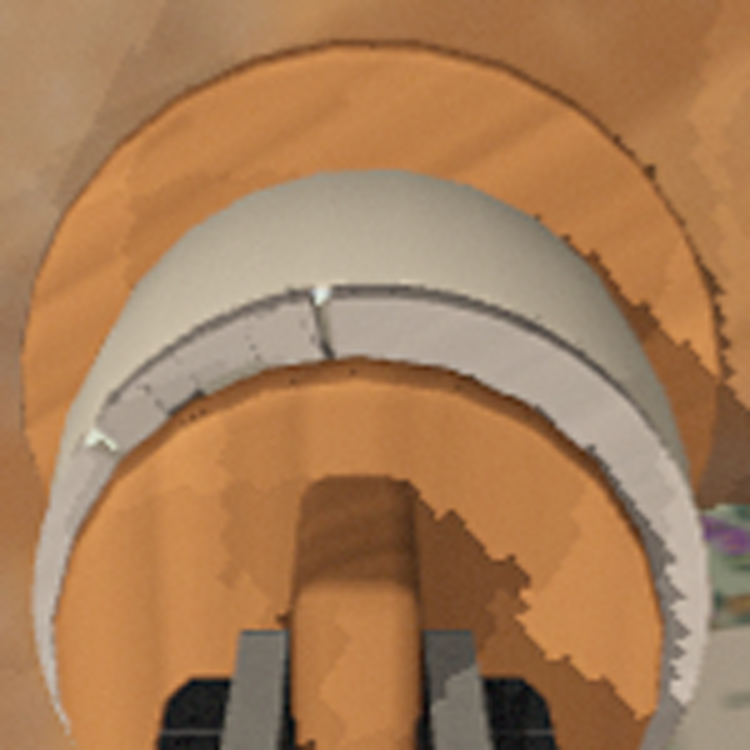

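The cap has turned 31° with almost no force, and the jar's marks have rotated relative to the bar. On to 45°.

Request:
{"name": "step_arm", "arguments": {
  "moves": "0 0 0 0.5 255;0 0 0 1 255;0 0 0 1.5 255;0 0 0 2 255;0 0 0 2.5 255;0 0 0 2.8 255;0 0 0 2.8 255;0 0 0 2.8 255"
}}

```text
clock: 15.4
tool_pos: [0.5064, 0.0491, 0.1024]
tool_rot: [0.65, 0.296, 0.629, -0.306]
force: [-0.5, -1.6, 0.9]
opening: 0.127
```

```bash
python3 -c "
from h import *
need([.5065,.0493,.102],39.6)
shot('scene','sc17',(225,115,435,275),3.6)
shot('side','sd17',(220,150,380,280),5)
d=shot('wrist','w17')
need([.5065,.0493,.102],39.6)
"
```

```text
clock 15.40 tcp [0.5064 0.0491 0.1024] x [ 0.021 -0.025 -0.999] y [0.77  0.637 0.001] open 0.127 F [-0.5 -1.6  0.9] q [-0.02  0.28  1.85 -0.03  0.99 -0.7 ]
heading of y 39.60
shift [ 0.01   0.005 -0.002] dist 0.4mm turn units 0.001 (alt -35.999)
clock 15.55 tcp [0.5064 0.0491 0.1024] x [ 0.021 -0.025 -0.999] y [0.771 0.637 0.001] open 0.128 F [-0.3 -0.6  2.1] q [-0.02  0.28  1.85 -0.03  0.99 -0.7 ]
heading of y 39.58
shift [ 0.01   0.005 -0.002] dist 0.4mm turn units -0.005 (alt 35.995)
```

View pics/sc17.png

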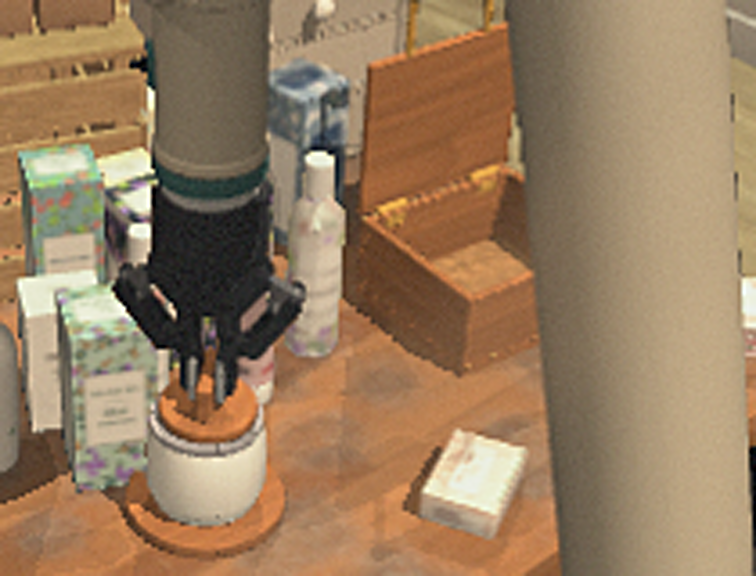

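View pics/sd17.png

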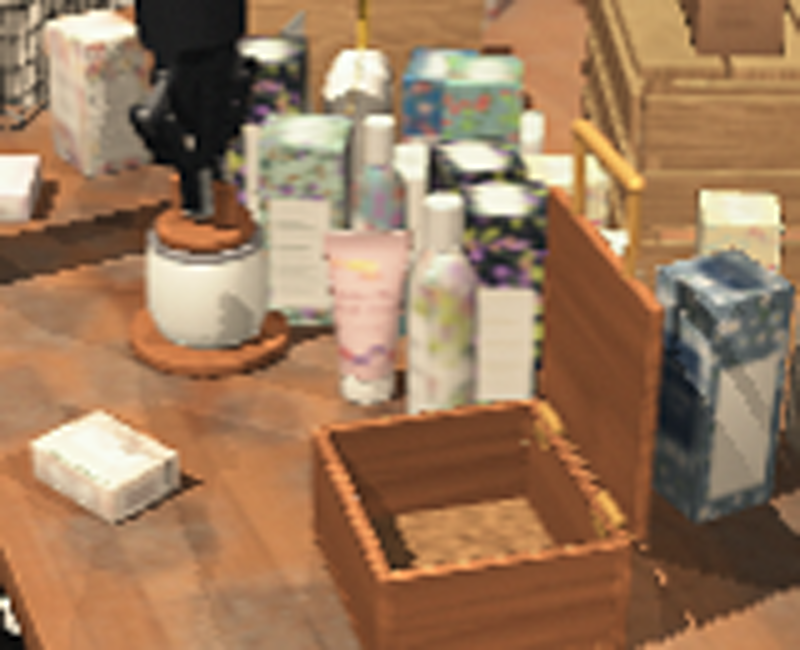

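View pics/w17.png

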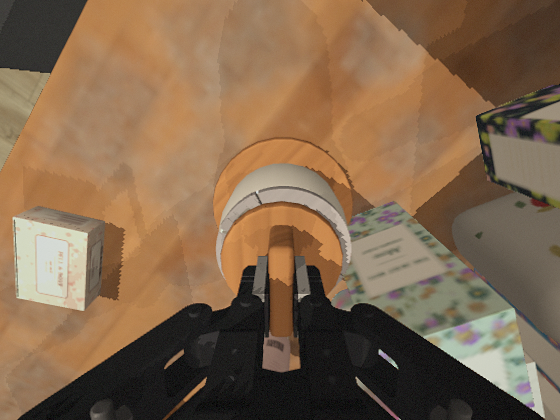

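```bash
python3 -c "
from h import *
import pickle
d=pickle.load(open('sd17.pkl','rb'));c=pickle.load(open('sc17.pkl','rb'))
e=np.array([np.cos(np.radians(-6.5)),np.sin(np.radians(-6.5)),0]);l=np.array([-e[1],e[0],0])
b0=np.array([.4305,-.2757,.079]);h=b0+.19*e-[0,0,.004]
for t in (86,88,90,92,94):
  a=np.radians(t);v=np.array([-.19*np.cos(a)+.004*np.sin(a),.19*np.sin(a)+.004*np.cos(a)])
  B=h+e*v[0]+[0,0,v[1]]
  f=lambda s:[round((x-o+.4)*5) for x,o in zip(proj(d,B+l*s),(220,150))]
  print(t,f(.035),f(-.04))
for P in [(.6,0)]: pass
K=(h+l*.08),(h-l*.08)
print([[round((x-o+.4)*5) for x,o in zip(proj(d,k),(220,150))] for k in K])
"
```

```text
86 [563, 133] [615, 188]
88 [575, 131] [628, 186]
90 [586, 130] [640, 185]
92 [598, 129] [652, 184]
94 [609, 129] [664, 184]
[[537, 395], [639, 541]]
```

The bar ends at (580,128) and (638,185) match the prediction for a lid at 90°. The cap is seated, gripped and turned 45°, so I hand it in.

```bash
python3 -c "
from rig import r
print(r.close_job())"
```

```text
the job is handed in; nothing more can be done
None
```

The job is handed in at about 15.6 s. The lid stands straight up, and the cap sits in the jar, turned 45° clockwise and still gripped.

**What I did:**
- I raised the lid by its bar along the hinge arc and let go of it upright.
- I took the cap out of the case by its grip bar and lowered it through the notches until the disc lay on the rim.
- I turned it clockwise from the notches in three stages.

**Last checks:**
- **Lid:** the bar ends in the side view match the prediction for 90° to within about 1°. The tool position at release gave 90.0°.
- **Cap depth:** it met the rim at TCP z 0.102 m, within the 0.102–0.105 m worked out beforehand. The disc lies on the rim in all three views.
- **Turn:** the tool turned 44.96°. The force was only about 1–2 N and nothing touched the catch. The notch direction was measured as −5.4°, good to about 1°.
- **Grip:** the opening stayed at about 11 mm on the 12 mm bar, so the cap is still held.
- **Other goods:** those in view stood where they were; I judged this by eye and did not measure it.

**What did not agree:** the tool picked up a tilt of about 1.9° from vertical over the moves. The cap also sat up to about 2 mm off the tool centre along its bar. Neither hindered the fit or the turn.

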